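# Clamp a steel tube in the quick-action saw vice and bolt the jaw

### The arm

A 6-joint arm with a two-finger parallel gripper is mounted at the origin on the work surface. World frame = base frame: x ahead of the robot, y to its left, z up, the work surface at z = 0. Lengths are in m, angles in degrees, forces in N, time in s.
With the tool pointing down it reaches from about 0.25 to 0.725 m from the base axis. Payload 9.7 kg.
Tool frame: the origin (TCP) lies midway between the tips of the shut fingers; the grasp point (between the pads) lies 19 mm behind it (bot.grasp_offset is the distance from the TCP to the grasp point, in m); z points along the fingers, x is the direction in which the jaws open and shut, and the axes are right-handed (so a half turn about z gives the same grasp; the last joint's range is limited). The gripper opens to 85 mm and grips with 20 to 120 N. Pads are 22 mm wide; open, the fingers measure 114 mm over their backs; the gripper's body (76 mm by 85 mm) begins 54 mm behind the grasp point. The pads swing forward as they close: fully open they stand 13 mm farther back than shut.
Start: joints at [65.489, 4.979, 10.078, 95.1, 0, 90], TCP at [0.228, 0.5, 0.231] pointing down, gripper open.
Joint ranges: [-179.16, 179.16], [-48.56, 103.87], [-65.8, 70.77], [-126.05, 130.52], [-82.76, 87.17], [-180, 180]. Speed limits (degrees/s): [127.2, 127.2, 147.25, 180, 180, 180].

### API

Orientations are given as [roll, pitch, yaw] about the fixed x, y, z axes, in that order (R = Rz(yaw) Ry(pitch) Rx(roll)).
In Python, from workcell import bot gives the robot as it stands.
- The arm moves only by the tool send_rows, never from a script. Its argument "targets" is a list of rows, each a list of 5 numbers: the closure, from 0 (fully open) to 1 (shut), then the shift along the world's x, y, z in mm, then the turn about the world's z in degrees. A call has 1 to 10 rows; each row is the pose to reach, as a shift and turn from the pose commanded when the call began; what a row does not reach only later rows make up. A row lasts 1/8 s, in which the tool goes at most 62.5 mm and 10.7 degrees, less where a joint would pass 70% of its speed; a pose out of reach is approached as far as the arm can. A call with a gripper value outside its range is refused whole. The fingers move at their own pace and stop on an object; "squeeze" is the grip in N (left out, the last holds). Time passes only in rows, so rows that repeat a pose let the fingers close. It gives the time, the measured TCP pose, the force and the opening at its end, in the units of the state.
- bot.get_obs(): the state, without advancing time (a new reading comes with each control period).
- bot.camera(name): name is "side" or "top" or "wrist"; returns a dict with "pixels" (420x560x3 uint8, red, green, blue), "intrinsics" (3x3 intrinsics, pixels), "view" (4x4, takes a point from world to camera coordinates); the wrist camera has in their place "mount" (4x4, takes a point from camera to tool coordinates, whose origin is the TCP and whose axes are the tool frame's). Camera axes: x right, y down, z forward; pixel columns grow to the right and rows downward; lengths in m; the calibration is good to about 2 mm. A picture is of the moment at which its call begins: read the wrist's pose just before it. There is no depth.
- bot.job_done(): hands the job in, once; it reports no verdict.
The state is a dict: "time": time; "q": joint angles; "qd": joint speeds; "joint_efforts": joint torques, N m; "ee_pos": TCP position; "tcp_rot": TCP orientation; "wrist_force": force on the tool from outside, world axes, zero at the start; "torque": the same for the moment, N m; "opening": finger opening in m.
Only numpy, scipy, OpenCV 4.12 (cv2) and the standard library are available. Lean on these libraries where they do the work, as an engineer would, in place of code of your own. Each camera call takes 0.05 s, during which the arm holds its last target.

### The job

Set the square steel tube up in the quick-action vice: holding the release plate down, slide the moving jaw back far enough, lay the tube flat and lengthwise on the middle of the bed between the jaws, then with the release held down again slide the jaw up until the tube sits snug, end to end, between both jaws, and let the release spring up so that the jaw locks. Then push the safety bolt behind the jaw fully home into its keeper. Leave the other things on the bench where they are.

Things in the scene. Friction and masses are not known exactly. Their poses are not given: they have to be found in the camera images.
- vice: Vice, fixed to the bench: grey bed 100 mm wide (its x), 345 mm long (its y), flat top 25 mm above the bench. Origin at bench level on the bed's centre line (x = 0). The fixed jaw stands at the +y end; the moving jaw slides along y on the centre line; the safety bolt crosses the bed along x at y = -141 mm
- fixed_face (a point): Middle of the fixed jaw's flat face, at the vice's x = 0, y = +105 mm, 50 mm above the bench. The fixed jaw is a block 70 mm wide, 35 mm thick behind the face, top 77 mm above the bench. Axes as the vice's
- seat (a point): Where the tube's centre must finally be: on the vice's centre line (x = 0, y = +30 mm), 45 mm above the bench, the tube touching the fixed jaw and parallel to the vice's y. Axes as the vice's
- jaw (a joint): Gap between the two jaw faces in m, 0 to 0.195 (end stop); grows as the jaw slides towards the vice's -y. Starts too narrow for the tube. Locked unless the release is held 8 mm or more down; then it slides with under 1 N plus light drag. The lock has a notch every 12 mm with 2 mm play each way; one suits the tube's length. Let go between notches, the jaw clicks over to the next
- jaw_face (a point): Centre of the moving jaw's face (60 mm wide), 45 mm above the bench, axes as the vice's. Going from the face to -y the jaw is 84 mm long, 50 mm wide: upright jaw plate 14 mm, open well 56 mm with the release plate as its floor, upright rear wall 14 mm. Wall tops 78 mm above the bench; the well is open to both sides (x). Press in the well and push on either wall to slide it
- release_top (a point): Middle of the top of the release plate, a black ribbed pad 40 mm (x) by 50 mm (y) in the jaw's well, 63 mm above the bench when up. It moves with the jaw and lies 42 mm behind (-y of) the jaw's face. Axes as the vice's
- release (a joint): How far the release plate is pressed down, in m: 0 up (jaw locked), 0.010 fully down on a hard stop. Its spring takes about 2.5 N to start and 4.5 N fully down, and lifts it again when let go. It may start some 6 mm down, caught between two notches
- bolt (a joint): How far the safety bolt is pushed, in m: 0 withdrawn, 0.078 fully home in the keeper (end stop). Slides along the vice's +x with about 2 N and stays where it is left. It can cross only when the jaw is clear of it: with the jaw closed on the tube, its rear wall ends 5 mm short of the bolt
- bolt_handle (a point): Centre of the bolt's steel push plate: upright, 12 mm thick (x), 40 mm wide (y), 67 to 112 mm above the bench; at the vice's x = -120 mm when withdrawn, -42 mm when home. Behind it the bar (top 52 mm above the bench) runs 34 mm on to -x between two guide walls (tops 56 mm above the bench, x = -160 to -35 mm). Axes as the vice's
- keeper (a point): Middle of the bolt's keeper, a steel arch on the far (+x) edge of the bed at the vice's x = +38 mm, y = -141 mm, 45 mm above the bench; its top is 60 mm above the bench. Axes as the vice's
- tube_center (a point): Centre of the loose workpiece: square steel tube 40 x 40 mm, 150 mm long along its y, 4 mm wall, open ends, about 0.55 kg, lying flat on the bench (centre 20 mm up) to the left of the vice, z up
- angle: Bystander: L-shaped steel offcut, 50 x 100 x 50 mm, flat on the bench. Origin at its underside
- stub: Bystander: short solid round bar standing on end, 48 mm diameter, 75 mm tall. Origin at its underside
- wrench: Bystander: open-ended steel wrench, 200 mm, lying flat. Origin at its underside
- hammer: Bystander: hammer with a wooden handle, 260 mm, lying flat. Origin at its underside
- brush: Bystander: brush with a dark wooden handle, 200 mm, lying flat. Origin at its underside
- oil: Bystander: grey oil bottle with a black cap, 64 mm diameter, 170 mm tall. Origin at its underside
- paste: Bystander: flat metal tin, 70 mm diameter, 60 mm tall. Origin at its underside
Not all that is in view belongs to the job. Leave any blue look-alike of the part that bears tube_center alone.

How it is judged (in metres and radians):
On the way, in this order (a step that is already met when the one before it is completed fails the run):
1. the jaw has been slid back far enough for the tube to fit (gap over 155 mm) (value of joint jaw above 0.155 m), for 0.1 s.
2. the tube lies flat on the bed lengthwise between the jaws, let go (x of tube_center in the frame of seat between -0.02 and 0.02 m and y of tube_center in the frame of seat between -0.045 and 0.008 m and z of tube_center in the frame of seat between -0.004 and 0.004 m and angle between the y axis of tube_center and the y axis of vice, either way round below 0.2 rad and contact force between the fingers and tube below 0.2 N), for 0.2 s.
3. the jaw is closed on the tube (gap under 154 mm) and the release has sprung up, the bolt still withdrawn (x of tube_center in the frame of seat between -0.02 and 0.02 m and y of tube_center in the frame of seat between -0.004 and 0.004 m and z of tube_center in the frame of seat between -0.004 and 0.004 m and angle between the y axis of tube_center and the y axis of vice, either way round below 0.05 rad and value of joint jaw below 0.154 m and value of joint release below 0.002 m and value of joint bolt below 0.03 m), for 0.2 s.
At the end, for the whole second after the job is handed in: Tube at rest, flat on the bed, within 20 mm of the centre line, 0.05 rad of the vice's direction and 4 mm of its seat along it; jaw gap under 154 mm (tube 150 mm); release up (pressed under 2 mm); bolt pushed at least 71 of its 78 mm (x of tube_center in the frame of seat between -0.02 and 0.02 m and y of tube_center in the frame of seat between -0.004 and 0.004 m and z of tube_center in the frame of seat between -0.004 and 0.004 m and angle between the y axis of tube_center and the y axis of vice, either way round below 0.05 rad and value of joint jaw below 0.154 m and value of joint release below 0.002 m and value of joint bolt above 0.071 m and linear speed of tube below 0.01 m/s); the robot touches nothing.
It fails at once if a bystander is moved more than 30 mm (distance of any of angle, stub, wrench, hammer, brush, oil, paste from where it was at the start of the episode above 0.03 m).
It also fails if it takes over 58 s, if anything falls off the work surface, if the arm or the gripper's body presses on something with over 40 N, if the wrist force passes 120 N, or if a joint passes its speed limit or range.

## Working session

There is one attempt and no reset: what is moved stays moved. The work goes in short steps, Python scripts to look and compute and a tool call to move; the robot and the scene stay as the last step left them, time stands still between calls to the robot, and variables do not carry over. Pictures are saved under pics/ and viewed, and the job is handed in when it is done.

Besides the shell and the picture viewer there is one more tool, called by a JSON object that holds its "api" and its "payload". send_rows: Moves the arm, as the interface text tells. Its arguments: {"type":"object","properties":{"targets":{"type":"array","items":{"type":"array","items":{"type":"number"}}},"squeeze":{"type":"number"}},"required":["targets"]}

```bash
ls; mkdir -p pics
python3 - <<'E'
from workcell import bot
import cv2,numpy as np
o=bot.get_obs(); print(o)
for n in ["side","top","wrist"]:
    c=bot.camera(n); cv2.imwrite(f"pics/a_{n}.png",c["pixels"][:,:,::-1])
    np.savez(f"a_{n}.npz",**{k:np.array(v) for k,v in c.items()})
    print(n,np.round(c["intrinsics"],1).tolist(),np.round(c.get("view",c.get("mount")),3).tolist())
print(bot.grasp_offset)
E
```

```text
pics
{'time': 0.0, 'q': array([ 6.54887720e+01,  5.00981240e+00,  1.00346960e+01,  9.50998275e+01,
       -1.42507937e-03,  9.00015094e+01]), 'qd': array([-0.00748093, -0.0099127 ,  0.06595087, -0.01104921,  0.0395537 ,
       -0.09129661]), 'joint_efforts': array([ 3.16099926e-03, -5.20388818e+01,  4.64798391e+01,  1.63261732e-02,
        1.14542813e-04, -2.61497371e-05]), 'ee_pos': array([0.22808974, 0.50022037, 0.23059759]), 'tcp_rot': array([1.79998573e+02, 7.49438962e-02, 6.54872626e+01]), 'wrist_force': array([ 0.1740804 ,  0.43204666, -0.15034311]), 'torque': array([-0.05379723, -0.02517578,  0.01082739]), 'opening': 0.08547206781481155}
side [[518.2, 0.0, 277.1], [0.0, 518.2, 210.0], [0.0, 0.0, 1.0]] [[0.943, -0.332, 0.006, -0.434], [-0.215, -0.624, -0.751, 0.18], [0.253, 0.707, -0.66, 1.272], [0.0, 0.0, 0.0, 1.0]]
top [[498.2, 0.0, 281.8], [0.0, 498.2, 206.2], [0.0, 0.0, 1.0]] [[-0.003, -1.0, -0.009, 0.021], [-0.991, 0.004, -0.135, 0.492], [0.135, 0.008, -0.991, 1.276], [0.0, 0.0, 0.0, 1.0]]
wrist [[344.8, 0.0, 280.0], [0.0, 344.8, 209.8], [0.0, 0.0, 1.0]] [[1.0, -0.0, 0.0, 0.0], [0.0, 0.95, 0.311, -0.079], [-0.0, -0.311, 0.95, -0.143], [0.0, 0.0, 0.0, 1.0]]
0.0187
```

View pics/a_top.png

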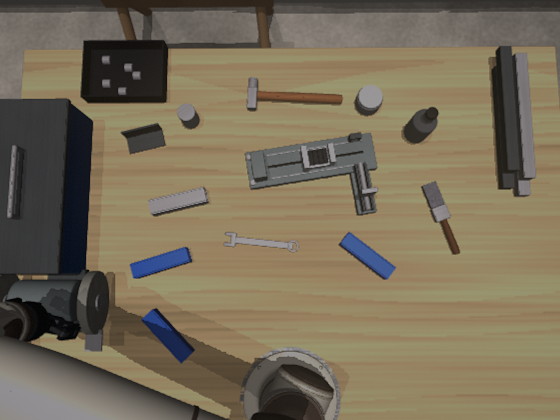

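View pics/a_side.png

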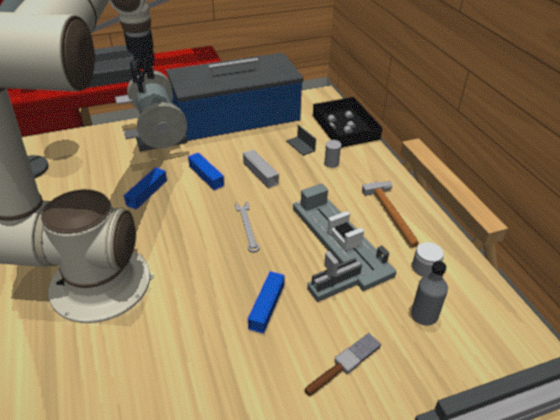

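View pics/a_wrist.png

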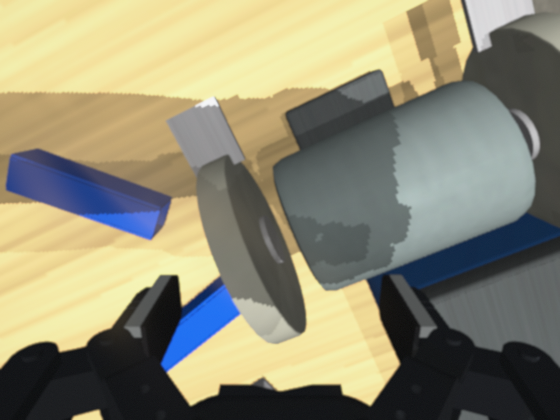

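Run:
```python
import cv2
im=cv2.imread("pics/a_top.png")
cv2.imwrite("pics/b_vice.png",cv2.resize(im[120:225,235:395],None,fx=5,fy=5,interpolation=cv2.INTER_CUBIC))
cv2.imwrite("pics/b_tube.png",cv2.resize(im[110:225,115:225],None,fx=5,fy=5,interpolation=cv2.INTER_CUBIC))
im=cv2.imread("pics/a_side.png")
cv2.imwrite("pics/b_side.png",cv2.resize(im[140:310,230:410],None,fx=3.5,fy=3.5,interpolation=cv2.INTER_CUBIC))
```

```text
(no output)
```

View pics/b_vice.png

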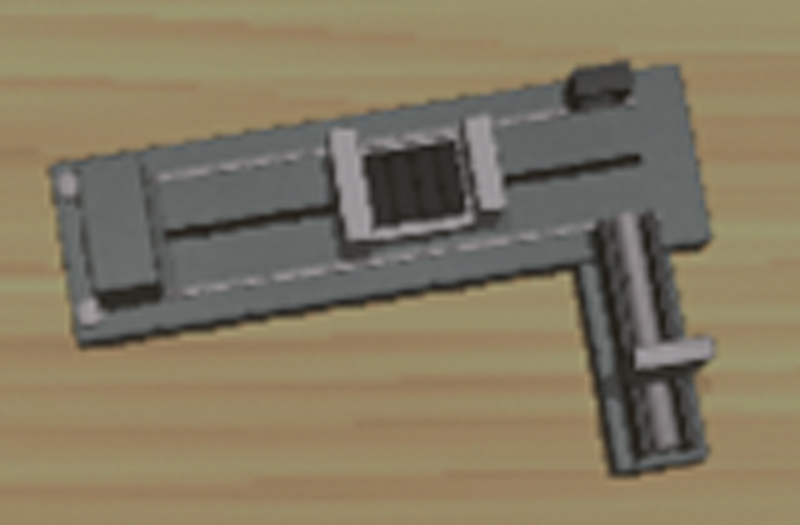

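View pics/b_tube.png

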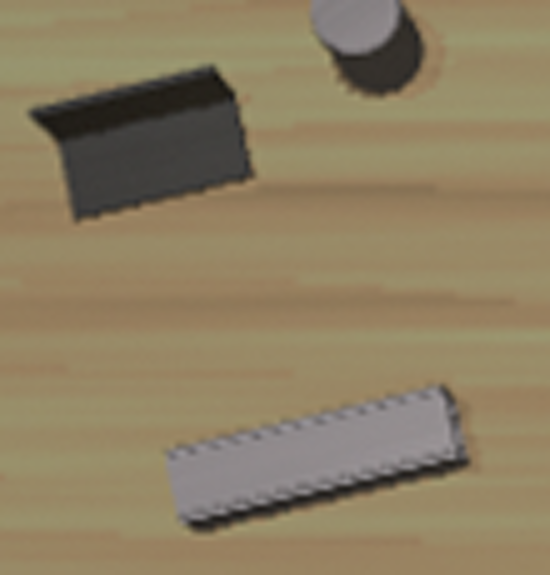

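View pics/b_side.png

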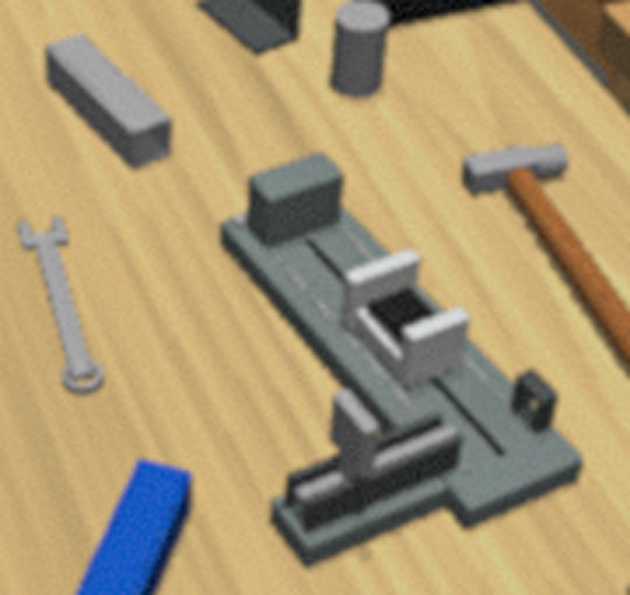

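```bash
cat > h.py <<'E'
import numpy as np,cv2
from scipy.optimize import least_squares
def load(n):
    d=np.load(f"a_{n}.npz"); return d["intrinsics"],d["view"]
CAM={n:load(n) for n in("top","side")}
def proj(n,P):
    K,V=CAM[n]; P=np.atleast_2d(P); c=P@V[:3,:3].T+V[:3,3]; u=c@K.T; return u[:,:2]/u[:,2:]
def back(n,uv,z):
    K,V=CAM[n]; R=V[:3,:3];C=-R.T@V[:3,3]; d=R.T@np.linalg.inv(K)@np.array([*uv,1.]); return C+d*(z-C[2])/d[2]
def tw(p,P):
    P=np.atleast_2d(P); c,s=np.cos(p[2]),np.sin(p[2])
    return np.c_[p[0]+c*P[:,0]-s*P[:,1],p[1]+s*P[:,0]+c*P[:,1],P[:,2]]
E
python3 - <<'E'
from h import *
T=lambda u,v:(235+u/5,120+v/5)
S=lambda u,v:(230+u/3.5,140+v/3.5)
# (cam, px, x,y,z, kind) 
obs=[("top",T(52,165),50,'Y',25),("top",T(78,333),-50,'Y',25),("top",T(682,66),50,'y',25),("top",T(708,238),-50,'y',25),
("top",T(143,152),35,105,77),("top",T(160,286),-35,105,77),("top",T(97,293),-35,140,77),("top",T(80,158),35,140,77),
("top",T(330,130),30,'g',78),("top",T(346,242),-30,'g',78),
("top",T(490,115),25,'h',78),("top",T(505,208),-25,'h',78),
("top",T(635,350),-114,-121,112),("top",T(713,339),-114,-161,112),
("side",S(250,183),-35,140,77),("side",S(320,156),35,140,77),("side",S(342,172),35,105,77),("side",S(270,200),-35,105,77),
("side",S(222,225),-50,'Y',25),("side",S(580,458),50,'y',25),("side",S(467,512),-50,'y',25)]
def pts(p):
    m={'Y':p[4]+172.5,'y':p[4]-172.5,'g':105-p[3],'h':105-p[3]-84}
    return np.array([[o[2],m.get(o[3],o[3]),o[4]] for o in obs],float)/1e3
def res(p):
    W=tw((p[0]/1e3,p[1]/1e3,p[2]),pts(p)); return np.concatenate([proj(o[0],w)[0]-o[1] for o,w in zip(obs,W)])
s=least_squares(res,[660,-60,0.1,100,0],x_scale=[10,10,.05,10,10],loss="soft_l1")
print("vice",s.x,np.degrees(s.x[2])); print(np.round(res(s.x).reshape(-1,2),1).tolist())
T2=lambda u,v:(115+u/5,110+v/5)
o2=[("top",T2(167,453),20,75),("top",T2(442,388),20,-75),("top",T2(463,455),-20,-75),("top",T2(185,518),-20,75),
("side",S(48,48),-20,75),("side",S(84,35),20,75),("side",S(170,122),20,-75),("side",S(134,134),-20,-75)]
def r2(p):
    W=tw((p[0]/1e3,p[1]/1e3,p[2]),np.array([[o[2],o[3],40] for o in o2])/1e3);return np.concatenate([proj(o[0],w)[0]-o[1] for o,w in zip(o2,W)])
t=least_squares(r2,[550,200,0.1],x_scale=[10,10,.05],loss="soft_l1"); print("tube",t.x,np.degrees(t.x[2])); print(np.round(r2(t.x).reshape(-1,2),1).tolist())
E
```

```text
vice [ 6.14270290e+02 -4.34980077e+01  1.53678879e-01  9.58739603e+01
 -1.67544870e+01] 8.805151180902843
[[-0.5, -0.7], [-0.2, 2.0], [0.0, -0.7], [1.6, 0.8], [-0.1, -0.4], [0.7, -0.9], [-0.2, -0.2], [-0.9, 0.5], [-0.5, 0.0], [0.1, 0.1], [-0.0, -0.2], [0.3, -0.0], [0.2, 0.3], [0.5, 0.0], [-1.2, -2.0], [0.5, -1.6], [0.9, 0.8], [-0.4, 0.4], [-1.2, -1.2], [1.0, 0.6], [-0.2, -0.2]]
tube [5.08048061e+02 2.91305605e+02 2.23394098e-01] 12.799538965901096
[[0.3, -1.2], [1.1, -1.0], [0.0, 0.3], [-0.5, 0.5], [-1.1, -0.2], [-0.3, -0.3], [0.5, -0.6], [-0.6, 0.3]]
```

The grey tube at top-image (178,201) fits the description: plain steel, left of the vice. The items at (160,262), (167,335) and (367,256) are the blue look-alikes, and the enlarged crop confirms which is which. The vice crop shows the jaw at about a 96 mm gap with the bolt withdrawn. I'll move over the jaw's well with the fingers shut.

{"api": "send_rows", "payload": {"targets": [[1,60,-40,0,-10],[1,391,-576,0,-56.7],[1,391,-576,0,-56.7],[1,391,-576,0,-56.7],[1,391,-576,0,-56.7],[1,391,-576,0,-56.7],[1,391,-576,0,-56.7],[1,391,-576,0,-56.7],[1,391,-576,0,-56.7],[1,391,-576,0,-56.7]], "squeeze": 60}}

```text
time: 1.4
ee_pos: [0.5795, -0.013, 0.2311]
tcp_rot: [-180.0, -0.0, 8.8]
wrist_force: [1.0, 0.5, 0.9]
opening: 0.0002
```

{"api": "send_rows", "payload": {"targets": [[1,0,0,0,0],[1,0,0,0,0]]}}

```text
time: 1.65
ee_pos: [0.5785, -0.011, 0.2309]
tcp_rot: [-180.0, 0.1, 8.7]
wrist_force: [0.5, 0.6, 0.5]
opening: 0.0001
```

```bash
cat >> h.py <<'E'
from scipy.spatial.transform import Rotation as Ro
def grab(tag):
    from workcell import bot
    o=bot.get_obs(); c=bot.camera("wrist"); cv2.imwrite(f"pics/{tag}.png",c["pixels"][:,:,::-1])
    T=np.eye(4);T[:3,:3]=Ro.from_euler("xyz",o["tcp_rot"],degrees=True).as_matrix();T[:3,3]=o["ee_pos"]
    V=np.linalg.inv(T@c["mount"]); np.savez(f"a_{tag}.npz",intrinsics=c["intrinsics"],view=V); CAM[tag]=(c["intrinsics"],V); return o
def use(tag): CAM[tag]=load(tag)
E
python3 - <<'E'
from h import *
o=grab("w1"); print(o["ee_pos"])
E
```

```text
[ 0.57849741 -0.01103011  0.23085025]
```

View pics/w1.png

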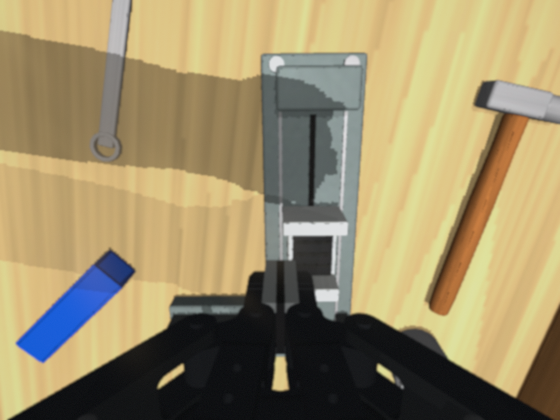

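Run:
```python
import cv2
im=cv2.imread("pics/w1.png")
cv2.imwrite("pics/w1c.png",cv2.resize(im[40:240,250:380],None,fx=3,fy=3,interpolation=cv2.INTER_CUBIC))
```

```text
(no output)
```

View pics/w1c.png

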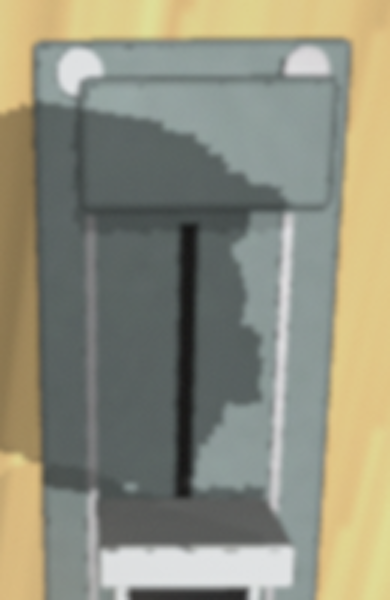

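Run:
```python
from h import *
use("w1")
C=lambda u,v:(250+u/3,40+v/3)
T=lambda u,v:(235+u/5,120+v/5)
obs=[("w1",C(81,79),-35,140,77),("w1",C(335,77),35,140,77),("w1",C(328,208),35,105,77),("w1",C(81,211),-35,105,77),
("w1",C(36,43),-50,'Y',25),("w1",C(350,43),50,'Y',25),("w1",C(98,546),-30,'g',78),("w1",C(294,546),30,'g',78)]
top=[("top",T(143,152),35,105,77),("top",T(160,286),-35,105,77),
("top",T(330,130),30,'g',78),("top",T(346,242),-30,'g',78),
("top",T(490,115),25,'h',78),("top",T(505,208),-25,'h',78),
("top",T(635,350),-114,-121,112),("top",T(713,339),-114,-161,112)]
for ob in (obs,obs+top):
    def res(p):
        m={'Y':p[4]+172.5,'y':p[4]-172.5,'g':105-p[3],'h':105-p[3]-84}
        P=np.array([[o[2],m.get(o[3],o[3]),o[4]] for o in ob],float)/1e3
        W=tw((p[0]/1e3,p[1]/1e3,p[2]),P); return np.concatenate([proj(o[0],w)[0]-o[1] for o,w in zip(ob,W)])
    s=least_squares(res,[614,-43,0.15,96,-16],x_scale=[10,10,.05,10,10],loss="soft_l1")
    print("vice",s.x,np.degrees(s.x[2])); print(np.round(res(s.x).reshape(-1,2),1).tolist())
```

```text
vice [ 6.16263092e+02 -4.16846408e+01  1.56222344e-01  9.75891555e+01
 -1.89031559e+01] 8.95088097336523
[[-1.2, -0.9], [2.0, -0.6], [1.3, 1.4], [-0.9, 0.7], [-1.8, 0.3], [1.3, -0.2], [-0.3, 0.1], [0.1, -0.1]]
vice [ 6.15583718e+02 -4.18904310e+01  1.52382140e-01  9.74338795e+01
 -1.88002814e+01] 8.730853516313765
[[-1.4, -0.9], [1.7, -0.3], [0.9, 1.7], [-1.2, 0.7], [-1.9, 0.0], [1.1, 0.0], [-1.0, -0.1], [-0.7, -0.1], [-0.7, -1.0], [0.0, -1.4], [-0.5, -0.6], [0.1, -0.5], [-0.0, -0.7], [0.3, -0.6], [-0.5, -0.1], [-0.2, -0.4]]
```

{"api": "send_rows", "payload": {"targets": [[1,42,-65,0,0],[1,42,-65,0,0],[1,42,-65,-60,0],[1,42,-65,-120,0],[1,42,-65,-141,0],[1,42,-65,-141,0],[1,42,-65,-141,0]]}}

```text
time: 2.58
ee_pos: [0.6214, -0.0752, 0.0923]
tcp_rot: [180.0, -0.1, 8.9]
wrist_force: [0.1, -0.1, 0.7]
opening: -0.0003
```

Run:
```python
from h import *
o=grab("w2"); print(o["ee_pos"],o["tcp_rot"])
from workcell import bot
c=bot.camera("side")["pixels"][:,:,::-1]; cv2.imwrite("pics/s2.png",cv2.resize(c[150:310,260:420],None,fx=3.7,fy=3.7,interpolation=cv2.INTER_CUBIC))
```

```text
[ 0.62137184 -0.07516469  0.09232564] [ 1.79966717e+02 -1.37547591e-01  8.85300207e+00]
```

View pics/s2.png

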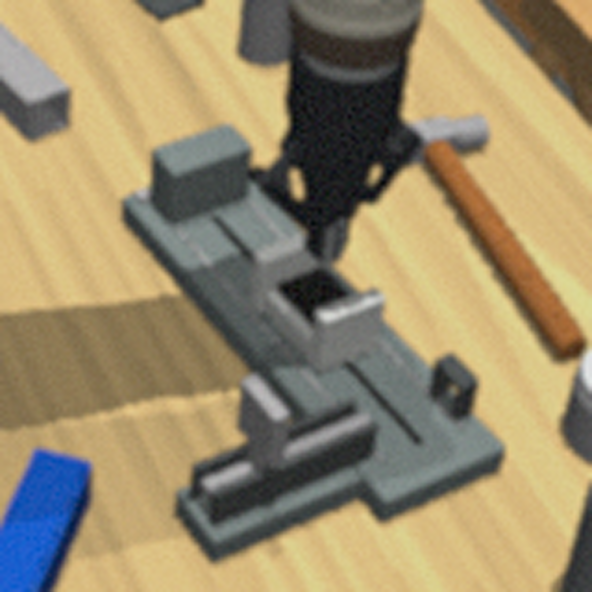

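View pics/w2.png

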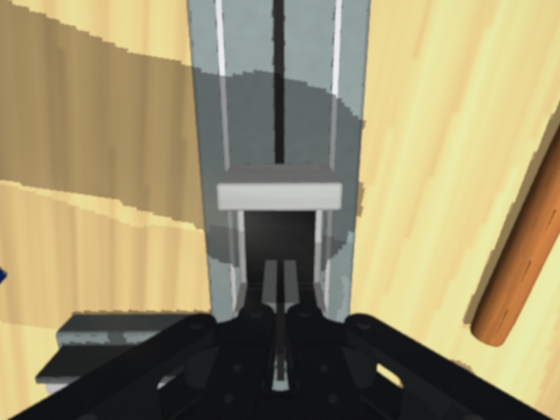

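{"api": "send_rows", "payload": {"targets": [[1,0,0,-15,0],[1,0,0,-28,0],[1,0,0,-34,0],[1,0,0,-37,0],[1,0,0,-38,0],[1,0,0,-38,0]]}}

```text
time: 3.42
ee_pos: [0.6206, -0.0762, 0.0531]
tcp_rot: [180.0, -0.0, 8.8]
wrist_force: [-4.2, 0.1, 6.4]
opening: 0.0001
```

{"api": "send_rows", "payload": {"targets": [[1,1.5,-10,-0.5,0],[1,3.0,-20,-0.5,0],[1,4.6,-30,-0.5,0],[1,6.1,-40,-0.5,0],[1,7.6,-50,-0.5,0],[1,9.1,-60,-0.5,0],[1,10.7,-70,-0.5,0],[1,12.2,-80,-0.5,0],[1,13.7,-90,-0.5,0],[1,14.8,-97,-0.5,0]]}}

```text
time: 4.68
ee_pos: [0.6363, -0.1735, 0.053]
tcp_rot: [180.0, -0.1, 8.8]
wrist_force: [0.0, 4.4, 6.6]
opening: 0.0002
```

Run:
```python
from h import *
from workcell import bot
print(bot.get_obs()["wrist_force"])
c=bot.camera("side")["pixels"][:,:,::-1]; cv2.imwrite("pics/s3.png",cv2.resize(c[150:310,260:420],None,fx=3.7,fy=3.7,interpolation=cv2.INTER_CUBIC))
```

```text
[0.02674187 4.40231468 6.58711337]
```

View pics/s3.png

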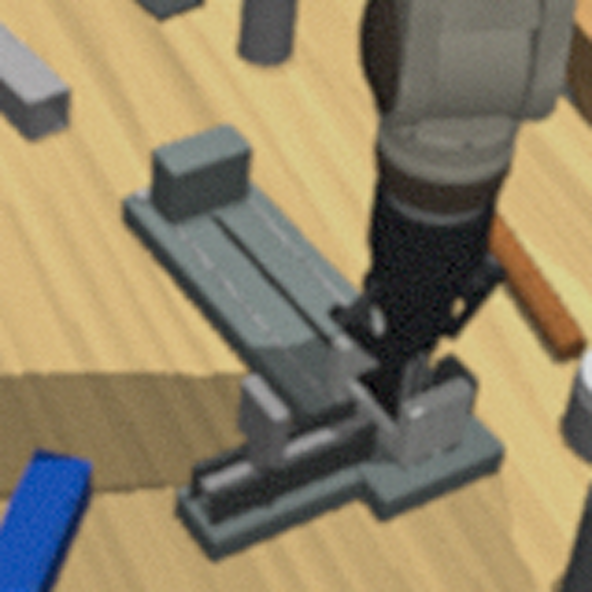

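{"api": "send_rows", "payload": {"targets": [[1,0,0,30,0],[1,0,0,90,0],[1,-15,50,147,0],[0,-111,363,147,4],[0,-111,363,147,4],[0,-111,363,147,4],[0,-111,363,147,4],[0,-111,363,147,4],[0,-111,363,147,4],[0,-111,363,147,4]]}}

```text
time: 5.98
ee_pos: [0.5241, 0.1917, 0.199]
tcp_rot: [-180.0, -0.0, 13.0]
wrist_force: [1.1, -0.8, -0.3]
opening: 0.0855
```

{"api": "send_rows", "payload": {"targets": [[0,0,0,0,0],[0,0,0,0,0]]}}

```text
time: 6.22
ee_pos: [0.5249, 0.189, 0.1988]
tcp_rot: [180.0, -0.0, 12.7]
wrist_force: [1.2, 1.3, -0.9]
opening: 0.0856
```

Run:
```python
from h import *
o=grab("w3"); print(o["ee_pos"],o["tcp_rot"])
from workcell import bot
c=bot.camera("top")["pixels"][:,:,::-1]; cv2.imwrite("pics/t3.png",cv2.resize(c[120:225,235:395],None,fx=5,fy=5,interpolation=cv2.INTER_CUBIC))
```

```text
[0.5249461  0.18895287 0.19875595] [ 1.79988828e+02 -1.28138993e-03  1.27000981e+01]
```

View pics/w3.png

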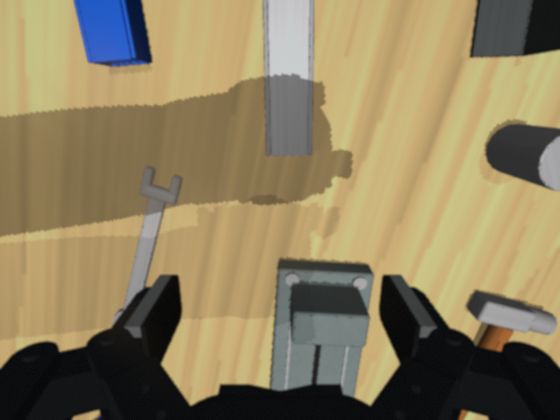

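View pics/t3.png

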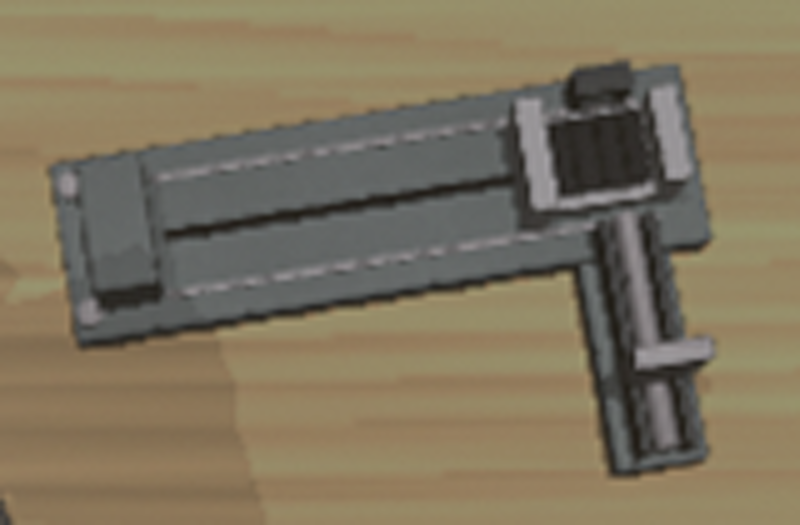

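```bash
python3 - <<'E'
from h import *
use("w3")
for uv in [(264,0),(313,0),(265,154),(313,154),(289,154)]: print(uv,np.round(back("w3",uv,.04)*1e3,1))
p=(508.0e-3,291.3e-3,.2234)
W=tw(p,np.array([[20,-75,40],[-20,-75,40],[20,60,40],[-20,60,40]])/1e3); print(proj("w3",W).round(1))
V=(.6153,-.0423,np.radians(8.8)); P=tw(V,np.array([[-35,140,77],[35,140,77],[35,105,77],[-35,105,77]])/1e3); print(proj("w3",P).round(1))
use("w1");print(V)
E
python3 -c "
import cv2
im=cv2.imread('pics/w3.png')
cv2.imwrite('pics/w3c.png',cv2.resize(im[0:200,230:350],None,fx=3,fy=3,interpolation=cv2.INTER_CUBIC))
cv2.imwrite('pics/w3d.png',cv2.resize(im[250:400,250:400],None,fx=4,fy=4,interpolation=cv2.INTER_CUBIC))"
```

```text
(264, 0) [480.5 333.3  40. ]
(313, 0) [517.2 341.6  40. ]
(265, 154) [505.7 217.8  40. ]
(313, 154) [546.6 227.   40. ]
(289, 154) [526.1 222.4  40. ]
[[309.  158.3]
 [263.4 158.4]
 [313.3 -19.6]
 [260.4 -19.5]]
[[292.7 312.3]
 [370.2 316.8]
 [364.6 348.8]
 [289.7 344.6]]
(0.6153, -0.0423, np.float64(0.15358897417550102))
```

View pics/w3c.png

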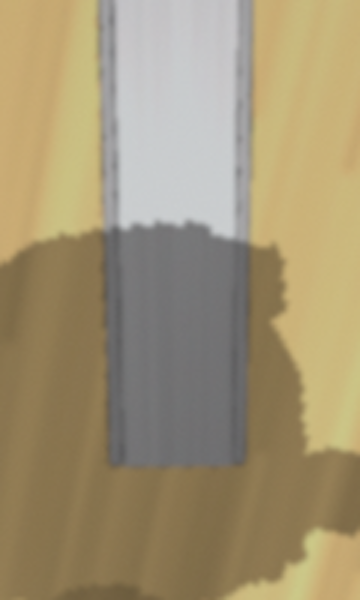

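View pics/w3d.png

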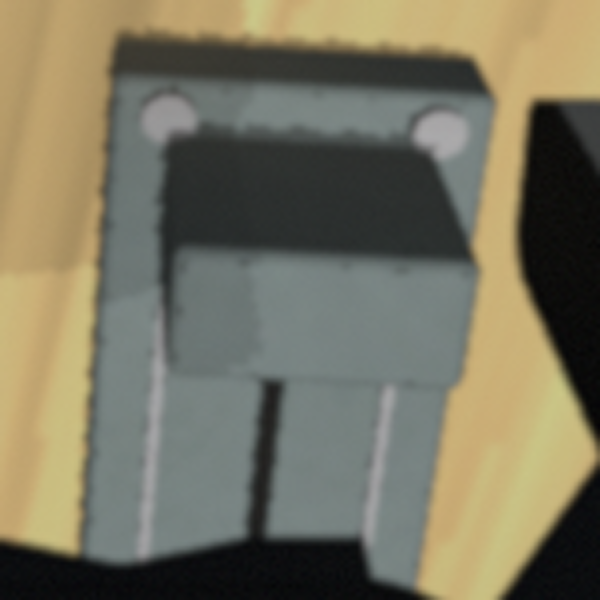

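{"api": "send_rows", "payload": {"targets": [[0,-8,55,-20,0.3],[0,-16,105,-60,0.3],[0,-16,105,-120,0.3],[0,-16,105,-160,0.3],[0,-16,105,-191,0.3],[0,-16,105,-191,0.3],[0,-16,105,-191,0.3]]}}

```text
time: 7.2
ee_pos: [0.5094, 0.295, 0.0093]
tcp_rot: [-180.0, -0.1, 13.1]
wrist_force: [1.2, -0.0, 0.7]
opening: 0.0857
```

{"api": "send_rows", "payload": {"targets": [[0.7,0,0,0,0],[0.7,0,0,0,0],[0.7,0,0,0,0],[0.7,0,0,0,0],[0.7,0,0,0,0],[0.7,0,0,0,0]], "squeeze": 60}}

```text
time: 7.95
ee_pos: [0.5089, 0.2953, 0.0088]
tcp_rot: [-180.0, -0.1, 13.1]
wrist_force: [-0.3, -0.6, 5.1]
opening: 0.0387
```

{"api": "send_rows", "payload": {"targets": [[0.7,0,0,50,0],[0.7,0,0,100,0],[0.7,10,-30,130,-1],[0.7,25,-80,130,-2],[0.7,42,-130,130,-3],[0.7,58,-180,130,-4.3],[0.7,74,-230,130,-4.3],[0.7,90,-280,130,-4.3],[0.7,104,-325,130,-4.3],[0.7,104,-325,130,-4.3]]}}

```text
time: 9.2
ee_pos: [0.6126, -0.0331, 0.1364]
tcp_rot: [180.0, 0.1, 8.6]
wrist_force: [-0.1, 0.5, -5.2]
opening: 0.0391
```

{"api": "send_rows", "payload": {"targets": [[0.7,0,0,0,0],[0.7,0,0,0,0]]}}

```text
time: 9.45
ee_pos: [0.6122, -0.029, 0.1375]
tcp_rot: [-180.0, 0.0, 8.9]
wrist_force: [-0.6, -0.2, -4.9]
opening: 0.0393
```

Run:
```python
from h import *
o=grab("w4"); print(o["ee_pos"],o["tcp_rot"],o["opening"])
from workcell import bot
c=bot.camera("side")["pixels"][:,:,::-1]; cv2.imwrite("pics/s4.png",cv2.resize(c[100:310,230:420],None,fx=2.8,fy=2.8,interpolation=cv2.INTER_CUBIC))
```

```text
[ 0.6121973  -0.02899854  0.13752941] [-1.79983005e+02  3.45452216e-02  8.85777818e+00] 0.039269850650416986
```

View pics/w4.png

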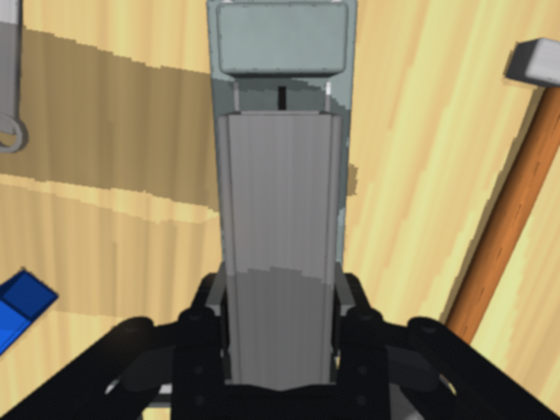

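View pics/s4.png

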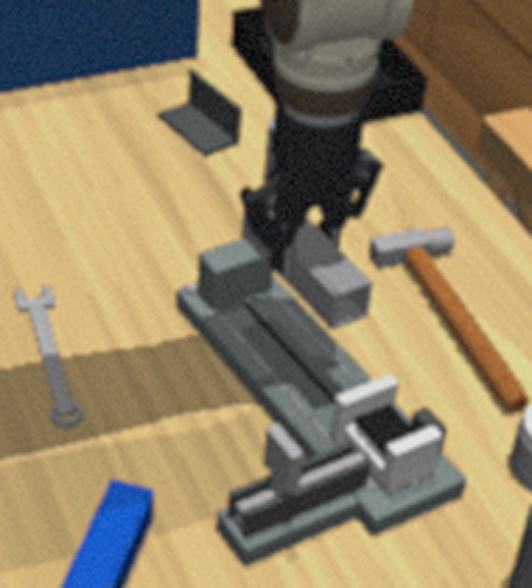

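Run:
```python
from h import *
use("w4")
V=(.6153,-.0423,np.radians(8.8))
def tv(P): 
    d=np.array(P)[:2]-V[:2];c,s=np.cos(V[2]),np.sin(V[2]);return np.round([1e3*(c*d[0]+s*d[1]),1e3*(-s*d[0]+c*d[1])],1)
print("tube end",tv(back("w4",(220,112),.1685)),tv(back("w4",(340,112),.1685)), "low",tv(back("w4",(281,112),.1285)))
for uv in [(218,4),(347,4),(345,72),(221,72)]: print(tv(back("w4",uv,.077)))
print("tcp",tv((.6122,-.029)))
use("w3")
```

```text
tube end [-19.4  88.9] [18.2 88.9] low [-0.2 87.3]
[-32.9 139.4]
[ 34.2 139.4]
[ 35.1 106.5]
[-33.  106.5]
tcp [-1.  13.6]
```

{"api": "send_rows", "payload": {"targets": [[0.7,0,0,-40,0],[0.7,0,0,-75,0],[0.7,0,0,-92,0],[0.7,0,0,-98,0],[0.7,0,0,-101,0],[0.7,0,0,-103,0],[0.7,0,0,-104,0],[0.7,0,0,-104,0]]}}

```text
time: 10.55
ee_pos: [0.6127, -0.03, 0.0341]
tcp_rot: [180.0, -0.0, 8.8]
wrist_force: [0.3, -0.0, -5.1]
opening: 0.0394
```

{"api": "send_rows", "payload": {"targets": [[0.7,0,0,-1,0],[0.7,0,0,-1,0]]}}

```text
time: 10.8
ee_pos: [0.6127, -0.03, 0.0338]
tcp_rot: [180.0, -0.1, 8.8]
wrist_force: [-3.3, -0.6, 4.5]
opening: 0.0394
```

{"api": "send_rows", "payload": {"targets": [[0.7,0,0,-1,0],[0.7,0,0,-1,0]]}}

```text
time: 11.05
ee_pos: [0.6128, -0.0301, 0.0338]
tcp_rot: [180.0, -0.1, 8.8]
wrist_force: [-5.9, -0.1, 12.4]
opening: 0.0391
```

Contact with the bed. Open, then rise once the fingers are clear.

{"api": "send_rows", "payload": {"targets": [[0,0,0,1,0],[0,0,0,1,0],[0,0,0,1,0],[0,0,0,1,0],[0,0,0,1,0],[0,0,0,30,0],[0,0,0,90,0],[0,0,0,120,0],[0,0,0,120,0]]}}

```text
time: 12.18
ee_pos: [0.6138, -0.03, 0.1548]
tcp_rot: [179.9, -0.3, 8.8]
wrist_force: [-0.5, 0.8, -0.6]
opening: 0.0853
```

Run:
```python
from h import *
o=grab("w5"); print(o["ee_pos"],o["tcp_rot"],o["opening"])
from workcell import bot
c=bot.camera("side")["pixels"][:,:,::-1]; cv2.imwrite("pics/s5.png",cv2.resize(c[100:310,230:420],None,fx=2.8,fy=2.8,interpolation=cv2.INTER_CUBIC))
```

```text
[ 0.61381451 -0.03003162  0.1547899 ] [179.94341661  -0.27437662   8.79093669] 0.08529735924278223
```

View pics/w5.png

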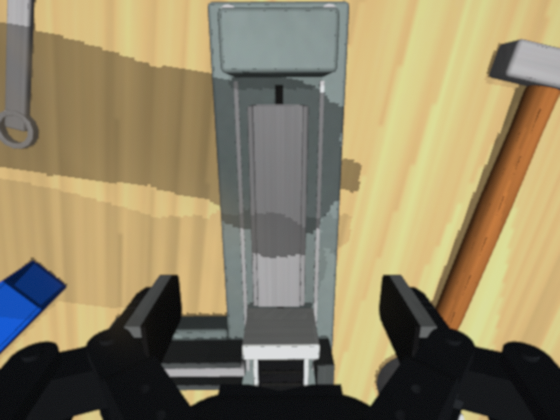

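View pics/s5.png

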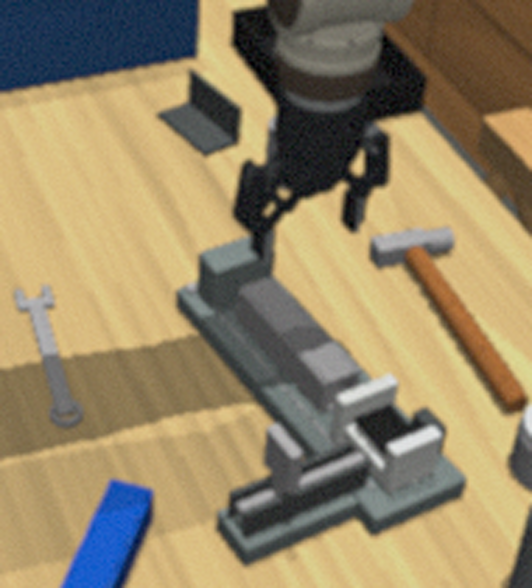

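Run:
```python
from h import *
use("w5")
V=(.6153,-.0423,np.radians(8.8))
def tv(P): 
    d=np.array(P)[:2]-V[:2];c,s=np.cos(V[2]),np.sin(V[2]);return np.round([1e3*(c*d[0]+s*d[1]),1e3*(-s*d[0]+c*d[1])],1)
print("jaw",[tv(back("w5",p,.078)) for p in [(243,346),(320,346)]])
print("tube",[tv(back("w5",p,.065)) for p in [(252,105),(306,105)]], [tv(back("w5",p,.065)) for p in [(255,306),(305,306)]])
print("fix",[tv(back("w5",p,.077)) for p in [(336,73),(221,73)]])
P=tw(V,[[0,-122,.085]]) if 0 else None
for vy in (-124,-120): print(tw(V,[[0,vy/1e3,0]])*1e3)
```

```text
jaw [array([-27.2, -90.2]), array([ 32.2, -90.5])]
tube [array([-16.6,  87.2]), array([18.3, 87.2])] [array([-18.2, -63.2]), array([ 20.9, -63.4])]
fix [array([ 34.8, 105.7]), array([-33.8, 105.7])]
[[ 634.2702437 -164.8403193    0.       ]]
[[ 633.65830035 -160.88740577    0.        ]]
```

{"api": "send_rows", "payload": {"targets": [[1,8,-50,0,0],[1,16,-100,0,0],[1,21,-136,-30,0],[1,21,-136,-50,0],[1,21,-136,-60,0],[1,21,-136,-60,0]]}}

```text
time: 13.02
ee_pos: [0.6328, -0.1654, 0.0905]
tcp_rot: [-179.9, 0.1, 8.8]
wrist_force: [-0.2, 0.1, -0.3]
opening: 0.0001
```

Run:
```python
from h import *
o=grab("w6"); print(o["ee_pos"],o["tcp_rot"],o["opening"])
from workcell import bot
c=bot.camera("side")["pixels"][:,:,::-1]; cv2.imwrite("pics/s6.png",cv2.resize(c[150:310,260:420],None,fx=3.7,fy=3.7,interpolation=cv2.INTER_CUBIC))
```

```text
[ 0.63284762 -0.16539454  0.09046552] [-1.79944528e+02  1.20318555e-01  8.81787590e+00] 0.00010905813411387365
```

View pics/w6.png

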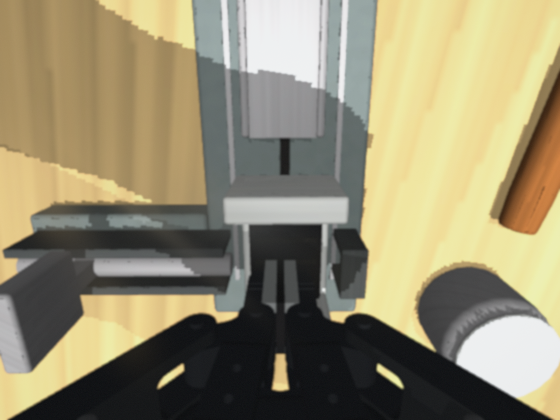

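View pics/s6.png

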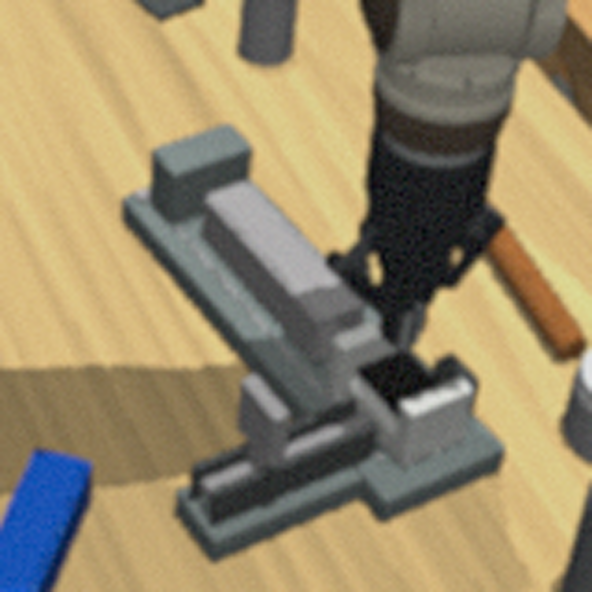

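{"api": "send_rows", "payload": {"targets": [[1,2.5,-5,0,0],[1,2.5,-5,-15,0],[1,2.5,-5,-26,0],[1,2.5,-5,-33,0],[1,2.5,-5,-36,0],[1,2.5,-5,-38,0],[1,2.5,-5,-38,0]]}}

```text
time: 14.0
ee_pos: [0.6359, -0.171, 0.054]
tcp_rot: [-180.0, 0.0, 8.8]
wrist_force: [-2.4, 1.5, 4.3]
opening: 0.0
```

{"api": "send_rows", "payload": {"targets": [[1,0,0,-1.2,0],[1,-0.8,5,-1.2,0],[1,-1.5,10,-1.2,0],[1,-2.3,15,-1.2,0],[1,-3.1,20,-1.2,0],[1,-3.8,25,-1.2,0],[1,-4.6,30,-1.2,0],[1,-5.3,35,-1.2,0],[1,-6.1,40,-1.2,0],[1,-6.1,40,-1.2,0]]}}

```text
time: 15.25
ee_pos: [0.6303, -0.1304, 0.0531]
tcp_rot: [-180.0, -0.1, 8.8]
wrist_force: [-0.8, -0.0, 6.1]
opening: -0.0
```

{"api": "send_rows", "payload": {"targets": [[1,-0.6,4,0,0],[1,-1.1,7,0,0],[1,-1.5,10,0,0],[1,-1.8,12,0,0],[1,-2.1,14,0,0]]}}

```text
time: 15.88
ee_pos: [0.6284, -0.1171, 0.053]
tcp_rot: [179.9, -0.1, 8.8]
wrist_force: [0.3, -4.1, 5.3]
opening: -0.0001
```

Run:
```python
from h import *
o=grab("w7"); print(o["ee_pos"],o["wrist_force"])
from workcell import bot
c=bot.camera("side")["pixels"][:,:,::-1]; cv2.imwrite("pics/s7.png",cv2.resize(c[150:310,260:420],None,fx=3.7,fy=3.7,interpolation=cv2.INTER_CUBIC))
```

```text
[ 0.62837522 -0.11714289  0.05304183] [ 0.3133662  -4.07770266  5.25283608]
```

View pics/w7.png

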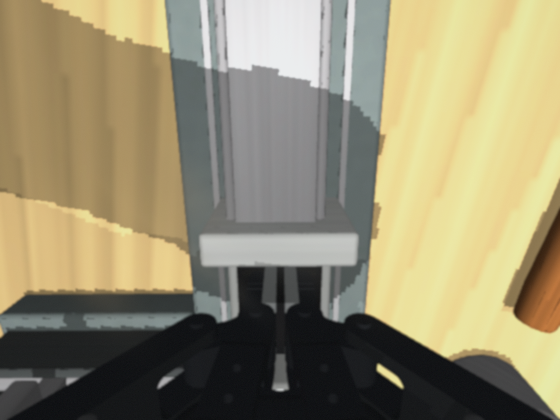

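View pics/s7.png

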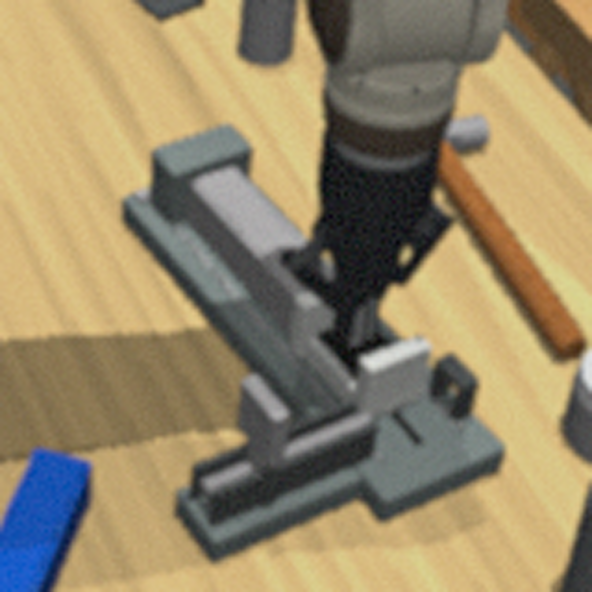

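{"api": "send_rows", "payload": {"targets": [[1,-0.3,2,0,0],[1,-0.6,4,0,0]]}}

```text
time: 16.23
ee_pos: [0.6278, -0.1132, 0.053]
tcp_rot: [179.9, -0.1, 8.8]
wrist_force: [1.6, -4.4, 5.1]
opening: 0.0002
```

{"api": "send_rows", "payload": {"targets": [[1,-0.2,1,0,0],[1,-0.3,2,0,0]]}}

```text
time: 16.48
ee_pos: [0.6274, -0.1112, 0.053]
tcp_rot: [179.9, -0.1, 8.8]
wrist_force: [-0.1, -3.4, 4.8]
opening: 0.0002
```

{"api": "send_rows", "payload": {"targets": [[1,-0.2,1,0,0],[1,-0.3,2,0,0]]}}

```text
time: 16.73
ee_pos: [0.6273, -0.1102, 0.053]
tcp_rot: [179.8, -0.1, 8.7]
wrist_force: [1.6, -10.9, 4.3]
opening: -0.0
```

{"api": "send_rows", "payload": {"targets": [[1,-0.2,1,0,0],[1,-0.3,2,0,0]]}}

```text
time: 16.98
ee_pos: [0.6273, -0.1102, 0.0531]
tcp_rot: [179.6, -0.1, 8.7]
wrist_force: [3.3, -21.8, 2.6]
opening: -0.0002
```

Run:
```python
from h import *
from workcell import bot
c=bot.camera("side")["pixels"][:,:,::-1]; cv2.imwrite("pics/s8.png",cv2.resize(c[170:270,280:380],None,fx=6,fy=6,interpolation=cv2.INTER_CUBIC))
```

```text
(no output)
```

View pics/s8.png

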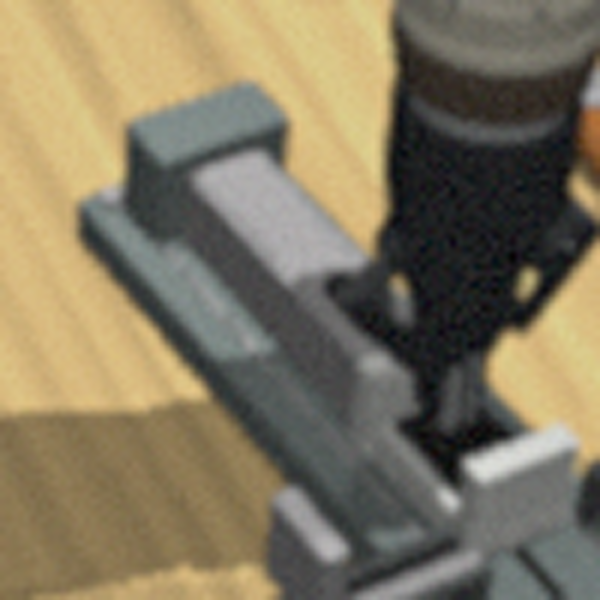

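{"api": "send_rows", "payload": {"targets": [[1,0.3,-2,0,0],[1,0.3,-2,4,0],[1,0.3,-2,8,0],[1,0.3,-2,14,0],[1,0.4,-3,30,0],[1,0.4,-3,70,0],[1,0.4,-3,110,0],[1,0.4,-3,110,0]]}}

```text
time: 18.02
ee_pos: [0.6281, -0.1096, 0.1661]
tcp_rot: [179.9, -0.3, 8.8]
wrist_force: [-0.1, 0.4, -0.5]
opening: -0.0001
```

Run:
```python
from h import *
from workcell import bot
o=grab("w9"); print(o["ee_pos"],o["wrist_force"])
c=bot.camera("side")["pixels"][:,:,::-1]; cv2.imwrite("pics/s9.png",cv2.resize(c[170:300,280:400],None,fx=5,fy=4.6,interpolation=cv2.INTER_CUBIC))
```

```text
[ 0.62812374 -0.10963131  0.16611075] [-0.1362958   0.37222428 -0.52839431]
```

View pics/s9.png

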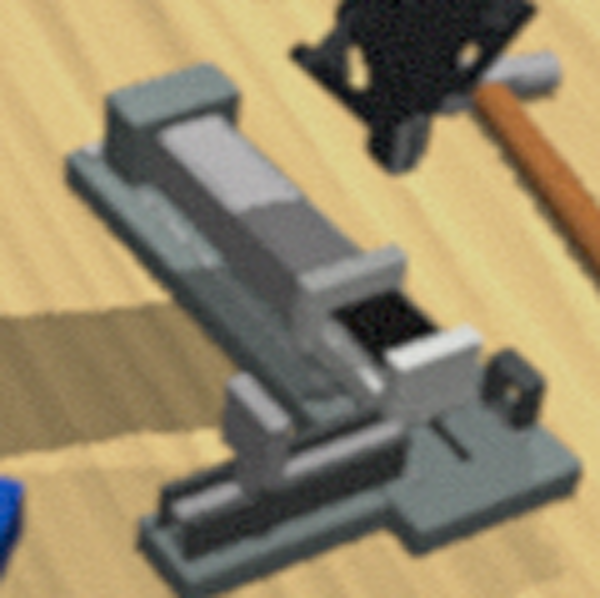

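View pics/w9.png

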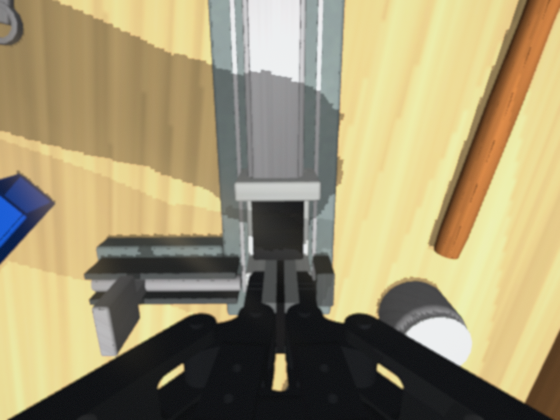

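Run:
```python
from h import *
for n in("w1","w9"):
    use(n)
im=cv2.imread("pics/w9.png"); cv2.imwrite("pics/w9c.png",cv2.resize(im[165:315,205:355],None,fx=5,fy=4,interpolation=cv2.INTER_CUBIC)[:600])
V=(.6153,-.0423,np.radians(8.8))
for g in (150,152):
  f=105-g
  P=np.array([[-30,f,78],[30,f,78],[-30,f-14,78],[30,f-14,78],[-20,f-17,63],[20,f-17,63],[-20,f-17,53],[20,f-17,53],[-20,f-67,63],[20,f-67,63],[-20,f-67,53]])/1e3
  print(g,((proj("w9",tw(V,P))-[205,165])*[5,4]).round(0).tolist())
```

```text
150 [[132.0, 72.0], [568.0, 72.0], [136.0, 150.0], [565.0, 150.0], [217.0, 142.0], [486.0, 142.0], [222.0, 127.0], [481.0, 127.0], [226.0, 385.0], [479.0, 384.0], [231.0, 363.0]]
152 [[133.0, 84.0], [568.0, 83.0], [137.0, 161.0], [564.0, 161.0], [218.0, 152.0], [485.0, 152.0], [223.0, 137.0], [481.0, 137.0], [227.0, 394.0], [479.0, 394.0], [231.0, 372.0]]
```

View pics/w9c.png

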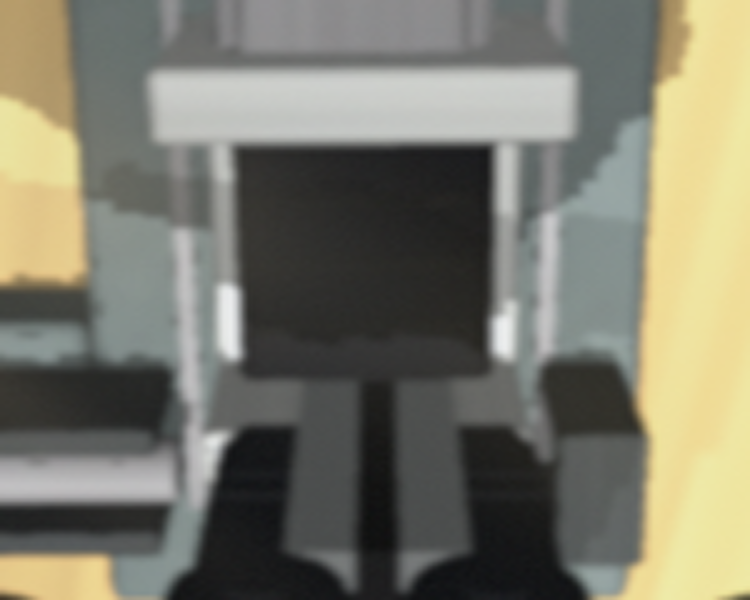

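{"api": "send_rows", "payload": {"targets": [[1,3,-17,0,0],[1,3,-17,-50,0],[1,3,-17,-90,0],[1,3,-17,-101,0],[1,3,-17,-104,0],[1,3,-17,-105,0],[1,3,-17,-105,0]]}}

```text
time: 19.0
ee_pos: [0.6305, -0.1273, 0.0591]
tcp_rot: [179.9, -0.1, 8.8]
wrist_force: [-1.8, -0.7, 3.6]
opening: -0.0003
```

{"api": "send_rows", "payload": {"targets": [[1,0,0,2.5,0],[1,0,0,2.5,0],[1,0,0,2.5,0]]}}

```text
time: 19.38
ee_pos: [0.6302, -0.127, 0.0604]
tcp_rot: [180.0, -0.1, 8.8]
wrist_force: [2.1, -1.2, 1.3]
opening: -0.0
```

{"api": "send_rows", "payload": {"targets": [[1,0,0,0.8,0],[1,0,0,0.8,0]]}}

```text
time: 19.62
ee_pos: [0.6299, -0.1269, 0.061]
tcp_rot: [-180.0, -0.0, 8.8]
wrist_force: [0.8, 0.4, 2.0]
opening: -0.0001
```

{"api": "send_rows", "payload": {"targets": [[1,0,0,40,0],[1,0,0,95,0],[1,-40,-22,100,0],[1,-90,-50,100,0],[1,-141,-78,100,0],[1,-141,-78,100,0],[1,-141,-78,60,0],[1,-141,-78,60,0]]}}

```text
time: 20.62
ee_pos: [0.4875, -0.204, 0.1181]
tcp_rot: [-179.8, 0.3, 8.8]
wrist_force: [0.4, 0.1, -1.0]
opening: 0.0003
```

Run:
```python
from h import *
from workcell import bot
o=bot.get_obs();print(o["ee_pos"])
c=bot.camera("top")["pixels"][:,:,::-1]; d=bot.camera("side")["pixels"][:,:,::-1]
a=cv2.resize(c[120:220,250:390],(560,400),interpolation=cv2.INTER_CUBIC)
cv2.imwrite("pics/t10.png",a);cv2.imwrite("pics/s10.png",cv2.resize(d[170:310,270:410],None,fx=4.2,fy=4.2,interpolation=cv2.INTER_CUBIC))
```

```text
[ 0.48748898 -0.20395316  0.11809359]
```

View pics/t10.png

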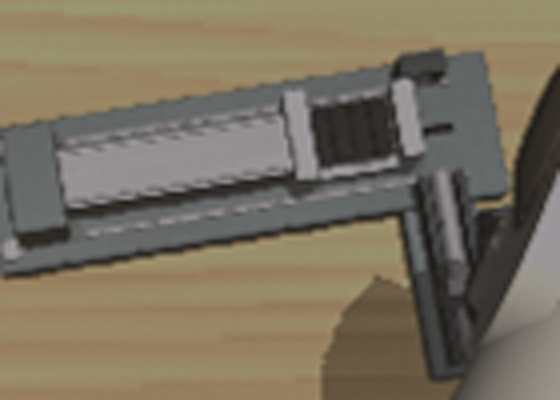

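View pics/s10.png

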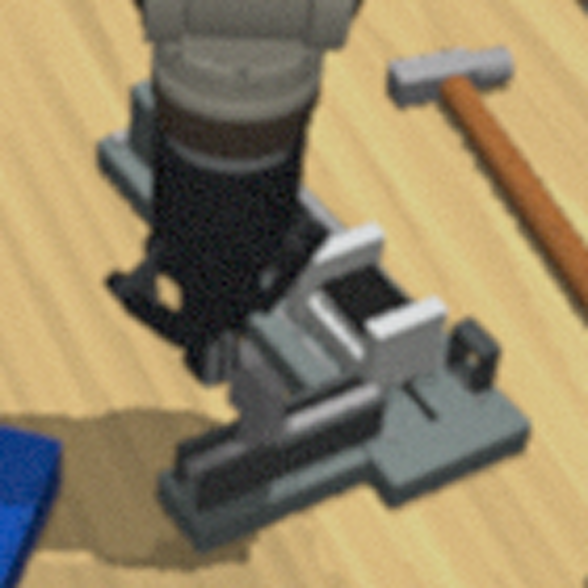

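{"api": "send_rows", "payload": {"targets": [[1,0,0,-15,0],[1,0,0,-28,0],[1,0,0,-36,0],[1,0,0,-36,0]]}}

```text
time: 21.22
ee_pos: [0.4883, -0.2048, 0.0841]
tcp_rot: [-180.0, 0.1, 8.8]
wrist_force: [0.4, 0.3, 0.3]
opening: -0.0002
```

Run:
```python
from h import *
from workcell import bot
o=grab("w11");print(o["ee_pos"],o["wrist_force"])
d=bot.camera("side")["pixels"][:,:,::-1]
cv2.imwrite("pics/s11.png",cv2.resize(d[170:310,270:410],None,fx=4.2,fy=4.2,interpolation=cv2.INTER_CUBIC))
```

```text
[ 0.48830824 -0.20477485  0.08406077] [0.4278159  0.26403448 0.32104725]
```

View pics/s11.png

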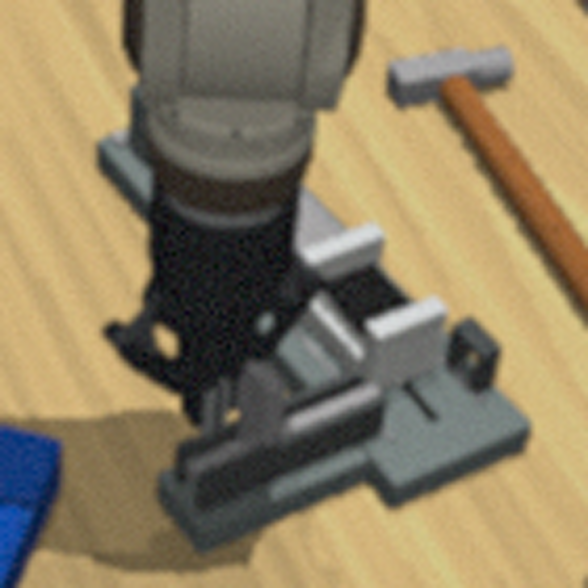

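View pics/w11.png

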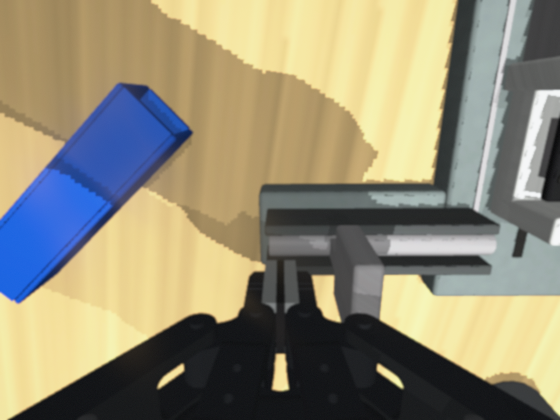

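{"api": "send_rows", "payload": {"targets": [[1,9.9,1.5,0,0],[1,19.8,3.1,0,0],[1,29.6,4.6,0,0],[1,39.5,6.1,0,0],[1,49.4,7.6,0,0],[1,59.3,9.2,0,0],[1,69.2,10.7,0,0],[1,76,11.8,0,0],[1,79,12.2,0,0],[1,79,12.2,0,0]]}}

```text
time: 22.58
ee_pos: [0.568, -0.1928, 0.0848]
tcp_rot: [180.0, -0.0, 8.8]
wrist_force: [0.5, -0.4, -0.6]
opening: -0.0
```

{"api": "send_rows", "payload": {"targets": [[1,2,0.3,0,0],[1,4,0.6,0,0]]}}

```text
time: 22.82
ee_pos: [0.5715, -0.1922, 0.0848]
tcp_rot: [-180.0, 0.0, 8.8]
wrist_force: [-2.2, 0.2, -0.0]
opening: -0.0001
```

{"api": "send_rows", "payload": {"targets": [[1,2,0.3,0,0],[1,3,0.5,0,0]]}}

```text
time: 23.08
ee_pos: [0.5748, -0.1917, 0.0848]
tcp_rot: [180.0, 0.0, 8.8]
wrist_force: [-1.6, -0.6, 0.4]
opening: -0.0
```

{"api": "send_rows", "payload": {"targets": [[1,2,0.3,0,0],[1,3,0.5,0,0]]}}

```text
time: 23.32
ee_pos: [0.5773, -0.1913, 0.0848]
tcp_rot: [180.0, 0.1, 8.8]
wrist_force: [-8.6, -1.1, 0.6]
opening: -0.0002
```

{"api": "send_rows", "payload": {"targets": [[1,1,0.2,0,0],[1,2,0.3,0,0]]}}

```text
time: 23.58
ee_pos: [0.5774, -0.1912, 0.0848]
tcp_rot: [-180.0, 0.3, 8.7]
wrist_force: [-18.6, -2.3, 7.2]
opening: -0.0001
```

{"api": "send_rows", "payload": {"targets": [[1,-4,-0.6,0,0],[1,-20,-3,0,0],[1,-35,-5,10,0],[1,-45,-7,60,0],[1,-100,-15,110,0],[1,-150,-20,140,0],[1,-150,30,160,0],[1,-150,90,160,0],[1,-150,90,160,0],[1,-150,90,160,0]]}}

```text
time: 24.82
ee_pos: [0.4298, -0.1009, 0.2455]
tcp_rot: [180.0, -0.1, 8.8]
wrist_force: [-0.5, -0.1, -0.1]
opening: 0.0003
```

Run:
```python
from h import *
from workcell import bot
o=bot.get_obs();print(o["ee_pos"],o["wrist_force"])
c=bot.camera("top")["pixels"][:,:,::-1]; d=bot.camera("side")["pixels"][:,:,::-1]
cv2.imwrite("pics/t12f.png",c)
cv2.imwrite("pics/t12.png",cv2.resize(c[120:225,235:395],None,fx=5,fy=5,interpolation=cv2.INTER_CUBIC));cv2.imwrite("pics/s12.png",cv2.resize(d[170:310,270:410],None,fx=4.2,fy=4.2,interpolation=cv2.INTER_CUBIC))
```

```text
[ 0.42975961 -0.10089023  0.24550251] [-0.45883365 -0.05642023 -0.11436798]
```

View pics/t12.png

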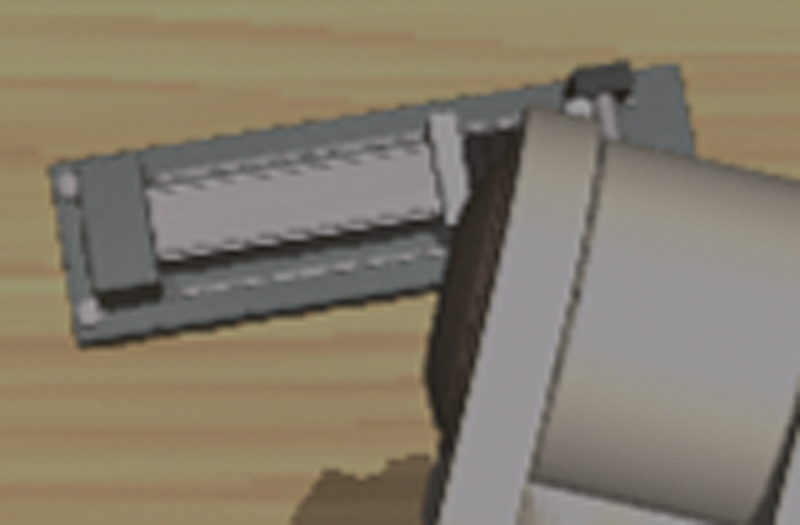

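View pics/s12.png

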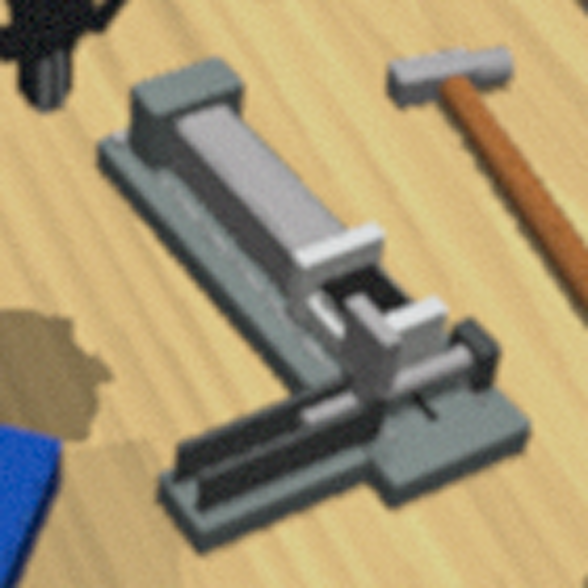

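View pics/t12f.png

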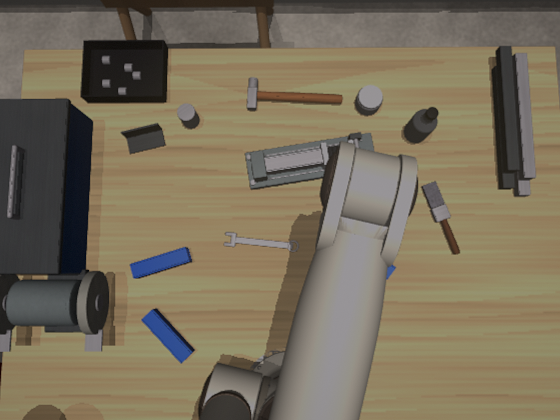

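The bolt bar is seated in the keeper arch. The tube is tight between both jaws, and the robot is clear with about zero wrist force.

```bash
python3 -c "
from workcell import bot
print(bot.job_done())"
```

```text
the job is handed in; nothing more can be done
None
```

The tube is clamped in the vice, the jaw is locked and the safety bolt is home. I handed the job in at about 25 s. No verdict was reported, so what follows is from my own last checks.

**What I did:**
1. I held the release down and slid the jaw back to a gap of about 190 mm.
2. I laid the grey tube lengthwise on the middle of the bed, let go and backed the fingers off.
3. I held the release down again and closed the jaw until it stopped firmly at about 22 N.
4. I let the release spring up, then pushed the bolt to its end stop at about 19 N.

**What the last checks showed:**
- **Tube and jaw:** the pictures show the tube flat and tight between both jaws. The gap measured about 150–151 mm, against the 154 mm limit.
- **Release:** a light touch met the plate at 61 mm above the bench with about 2 N, so it was at least within 2 mm of fully up. At this height the forces wandered between about 1 and 2 N, so the margin is not known closely.
- **Bolt:** the final finger position and the side picture both put it fully home, with the bar in the keeper.
- **Bystanders:** all those in view looked unmoved. The arm partly hid one blue look-alike, which I did not touch.
- **Disagreement:** my readings of the opened jaw's gap ran from about 179 to 195 mm. All were well past the 155 mm needed, and I did not depend on the exact figure.

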